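Lock the cart wheel and torque its nut to the click

ROBOT

A 6-joint arm with a two-finger parallel gripper is mounted at the origin on the work surface. World frame = base frame: x ahead of the robot, y to its left, z up, the work surface at z = 0. Lengths are in m, angles in rad, forces in N, time in s.
With the tool pointing down it reaches from about 0.275 to 1 m from the base axis. Payload 8.4 kg.
Tool frame: the origin (TCP) lies on the centre line of the jaws, within the pads' length; the fingertips stand 17 mm ahead of it and the grasp point (between the pads) lies 2 mm behind it (bot.tcp_to_tips is the y of the fingertips in the tool frame, in m); y points along the fingers, z is the direction in which the jaws open and shut, and the axes are right-handed (so a half turn about y gives the same grasp; the last joint's range is limited). The gripper opens to 85 mm and grips with 20 to 120 N. Pads are 22 mm wide; open, the fingers measure 114 mm over their backs; the gripper's body (76 mm by 85 mm) begins 54 mm behind the grasp point. The pads swing forward as they close: fully open they stand 13 mm farther back than shut.
Start: joints at [1.343, 0.353, 1.633, -0, 1.155, -0.002], TCP at [0.14, 0.609, 0.248] pointing down, gripper open.
Joint ranges: [-2.63, 2.63], [-0.92, 2.1], [0.06, 2.66], [-1.3, 4.44], [0, 2.69], [-3.02, 3.02]. Speed limits (rad/s): [2.22, 2.22, 2.79, 3.14, 3.14, 3.14].

INTERFACE

Orientations are given as a unit quaternion [x, y, z, w].
In Python, from workcell import bot, hand, kinematics, get_obs, vision, hand_in gives the robot as it stands. The module is installed in compiled form; this text tells all that it offers. Calls block until the motion is done:
- bot.reach(position, orientation): joint-space move of the TCP to a pose.
- bot.servo_line(position, ori=None, velocity=0.15): straight line of the TCP; ori=None keeps the orientation; velocity is the mean speed in m/s.
- bot.goto_joints(angles): joint-space move.
- hand.move_gripper(opening, strength=None): finger opening in m; strength is the grip in N (None keeps the last); returns when the fingers have stopped.
- bot.dwell(seconds).
- kinematics.solve_ik(position, orientation): joint angles nearest the present ones, or None.
- get_obs(): the state.
- vision.read_camera(name): name is "scene" or "side" or "wrist"; returns a dict with "frame" (384x512x3 uint8, red, green, blue), "intrinsics" (3x3 intrinsics, pixels), "view" (4x4, takes a point from world to camera coordinates). Camera axes: x right, y down, z forward; pixel columns grow to the right and rows downward; lengths in m; the calibration is good to about 2 mm. A picture is of the moment at which its call begins. There is no depth.
A pose or a line that the arm cannot do raises bot.IKError and nothing moves.
- hand_in(): hands the job in, once; it reports no verdict.
The state is a dict: "time_s": time; "joint_pos": joint angles; "joint_vel": joint speeds; "joint_efforts": joint torques, N m; "position": TCP position; "orientation": TCP orientation; "wrist_force": force on the tool from outside, world axes, zero at the start; "ft_torque": the same for the moment, N m; "gripper_width": finger opening in m.
Only numpy, scipy, OpenCV 4.12 (cv2) and the standard library are available. Lean on these libraries where they do the work, as an engineer would, in place of code of your own. Each camera call takes 0.05 s, during which the arm holds its last target.

TASK

Take the locking pin out of the wooden block and put it, without ramming it, all the way down between the spokes into the hole in the stand, so the wheel cannot spin. Then turn the torque wrench on the wheel nut clockwise until its handle breaks over at the hinge, hold it there for half a second without bending it further, and ease off so the handle straightens. Let go, with the pin left in its hole and the other things left alone.

Things in the scene. Friction and masses are not known exactly. Their poses are not given: they have to be found in the camera images.
- stand: Dark steel stand block fixed on the bench, 200 x 200 x 50 mm, carrying the wheel flat on top. Origin: centre of its underside, on the wheel's vertical axis; z up.
- wheel: White six-spoked cart wheel with black tyre, lying flat on the stand: 240 mm across, tyre top 90 mm above the bench, rim's inner radius 102 mm, spokes 14 mm wide, 56 to 74 mm above the bench, hub 60 mm across. Spins almost freely about the stand's vertical centre line. Origin: same point as the stand's. On its hub sits the nut with the torque wrench already on it, top 140 mm above the bench.
- socket (a point): Mouth of the round blind hole in the stand's top, 50 mm above the bench, 75 mm from the wheel's axis: 21 mm in diameter, 2 mm chamfer, straight down, 40 mm deep. At the start an opening between two spokes lies over it, at least 13 mm free on either side of the pin. z up. Pressing the pin harder than 40 N against stand or wheel damages it.
- pin: Plain steel locking pin, 130 mm long: shank 18 mm across with tapered foot (last 4 mm), flat-topped round head 24 mm across, from 100 to 130 mm above the foot. Stands head up in one of the wooden block's two holes, its foot 15 mm above the bench. Origin: centre of the foot; z to the head. Fully down in the stand, its foot rests on the hole's floor, 10 mm above the bench.
- pin_head (a point): Point on the pin's axis at mid-head, 115 mm above its foot: the place to grip it.
- rack: Fixed wooden block, 90 x 180 x 50 mm, with two holes 35 mm deep, 90 mm apart along its y; one holds the pin, the other a pointed drift. Origin: centre of its underside; z up.
- wrench_grip (a point): Middle of the wrench's black round grip (26 mm across, 95 mm long), 128 mm above the bench, 215 mm from the wheel's axis, about which it swings level; x outward, z up. Turned clockwise from above: the free wheel comes along until a spoke meets the pin, then the nut drags (about 4 N at the grip), then it is solid and the handle breaks over at 10 to 12 N; 0.4 to 1.1 rad in all.
- wrench (a joint): Break-over hinge of the wrench, on the wheel's axis: 0 when straight, grows as the handle gives way clockwise. It starts to give at 2.2 N m and the spring behind is soft (2.4 N m at 0.1 rad). A clear break-over is 0.1 rad; beyond 0.18 rad the wrench is overstrained. Springs back when let go.
- drift: Pointed taper drift, dark steel, 170 mm long, standing in the other hole of the block; to be left alone. Origin: centre of its foot.
- jar: Glass jar, 72 mm across, 100 mm tall; to be left alone. Origin: centre of its underside.
- oilcan: Round tin, 66 mm across, 130 mm tall; to be left alone. Origin: centre of its underside.
- hammer: Claw-less hammer with a wooden handle, lying on the bench beyond the wheel; to be left alone. Origin: under its middle.
Not all that is in view belongs to the job. Leave any blue or pink look-alike of the pin alone.

How it is judged:
On the way, in this order (a step that is already met when the one before it is completed fails the run):
1. the pin is fully down in the stand's hole (z of pin in the frame of socket below -0.035 m and horizontal distance between pin and socket below 0.006 m), for 0.2 s.
2. the wrench has broken over (hinge beyond 0.06 rad) with the pin still down (value of joint wrench above 0.06 rad and z of pin in the frame of socket below -0.032 m and horizontal distance between pin and socket below 0.008 m), for 0.2 s.
At the end, for the whole second after the job is handed in: the wrench handle is straight again (hinge under 0.03 rad), the pin is down in the stand's hole (foot at least 32 mm below the mouth and within 8 mm of its centre) and at rest (value of joint wrench below 0.03 rad and z of pin in the frame of socket below -0.032 m and horizontal distance between pin and socket below 0.008 m and linear speed of pin below 0.02 m/s); the robot touches nothing.
It fails at once if the wrench handle is forced past its break-over (hinge beyond 0.18 rad) (value of joint wrench above 0.18 rad).
It fails at once if a bystander is moved more than 40 mm (distance of any of jar, oilcan, hammer, drift from where it was at the start of the episode above 0.04 m).
It fails at once if the gripped pin is rammed against the stand or wheel with over 40 N (contact force between the fingers and pin above 1 N and contact force between pin and stand above 40 N).
It also fails if it takes over 67 s, if anything falls off the work surface, if the arm or the gripper's body presses on something with over 40 N, if the wrist force passes 120 N, or if a joint passes its speed limit or range.

## Working session

There is one attempt and no reset: what is moved stays moved. The work goes in short steps, each a Python script; the robot and the scene stay as the last script left them, time stands still between calls to the robot, and variables do not carry over. Pictures are saved under pics/ and viewed, and the job is handed in when it is done.

```bash
mkdir -p pics; ls
python3 - <<'E'
from workcell import bot, hand, kinematics, get_obs, vision
import cv2,numpy as np
o=get_obs();print(o)
for n in("scene","side","wrist"):
    c=vision.read_camera(n);cv2.imwrite(f"pics/{n}0.png",c["frame"][:,:,::-1]);print(n,c["intrinsics"].round(1).tolist(),c["view"].round(4).tolist())
E
```

```text
pics
{'time_s': 0.0, 'joint_pos': array([ 1.34260675e+00,  3.53644997e-01,  1.63412631e+00, -7.50089587e-06,
        1.15518053e+00, -2.39797100e-03]), 'joint_vel': array([-0.00161463,  0.00112275, -0.00079367, -0.00090341,  0.00096767,
        0.00072236]), 'joint_efforts': array([ 2.10513746e-03, -6.05243683e+01, -3.42061722e+01,  1.42768804e-04,
        9.42763902e-03, -1.89145629e-05]), 'position': array([0.13982477, 0.60870542, 0.24756697]), 'orientation': array([ 0.70308295, -0.07971171,  0.07960596, -0.70212769]), 'wrist_force': array([-0.36259477, -0.35968729, -0.13422406]), 'ft_torque': array([-0.02646306, -0.10346202, -0.05762452]), 'gripper_width': 0.08540895307884175}
scene [[450.8, 0.0, 257.5], [0.0, 450.8, 195.6], [0.0, 0.0, 1.0]] [[-0.8851, 0.4653, 0.0119, 0.4998], [0.3339, 0.6526, -0.6802, -0.1256], [-0.3242, -0.598, -0.733, 1.7233], [0.0, 0.0, 0.0, 1.0]]
side [[386.3, 0.0, 258.0], [0.0, 386.3, 190.1], [0.0, 0.0, 1.0]] [[0.7335, -0.6796, 0.0108, -0.4017], [-0.333, -0.3732, -0.866, 0.2613], [0.5925, 0.6316, -0.5, 0.9615], [0.0, 0.0, 0.0, 1.0]]
wrist [[323.7, 0.0, 258.1], [0.0, 323.7, 191.6], [0.0, 0.0, 1.0]] [[0.2244, 0.9745, -0.0013, -0.6246], [0.934, -0.2147, 0.2854, -0.0375], [0.2778, -0.0653, -0.9584, 0.3793], [0.0, 0.0, 0.0, 1.0]]
```

View pics/scene0.png

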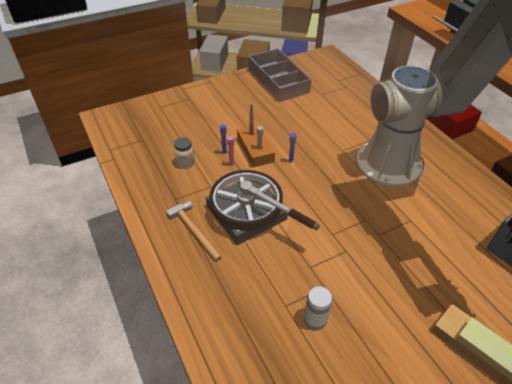

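View pics/side0.png

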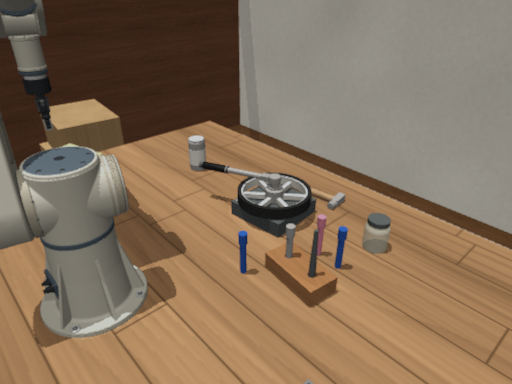

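View pics/wrist0.png

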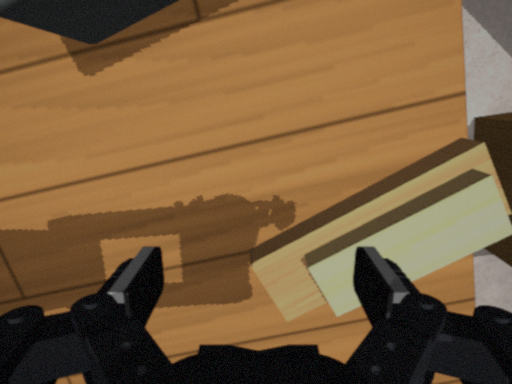

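Scene and side views: the block holds a grey headed pin (scene (260,137), side (290,240)) and a taller dark drift (scene (252,118), side (313,258)). The look-alikes are blue at scene (224,138) and (292,147), and pink at (231,150). I choose the grey headed one in the block, and check it in a crop.

Run:
```python
import cv2,numpy as np
a=cv2.imread("pics/scene0.png")[95:250,160:330];b=cv2.imread("pics/side0.png")[155:310,190:400]
cv2.imwrite("pics/cropA.png",cv2.resize(a,None,fx=4.6,fy=3.8*4.6/3.8*0.84,interpolation=cv2.INTER_CUBIC)[:600])
cv2.imwrite("pics/cropB.png",cv2.resize(b,None,fx=3.8,fy=3.8,interpolation=cv2.INTER_CUBIC)[:600,:800])
```

```text
(no output)
```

View pics/cropA.png

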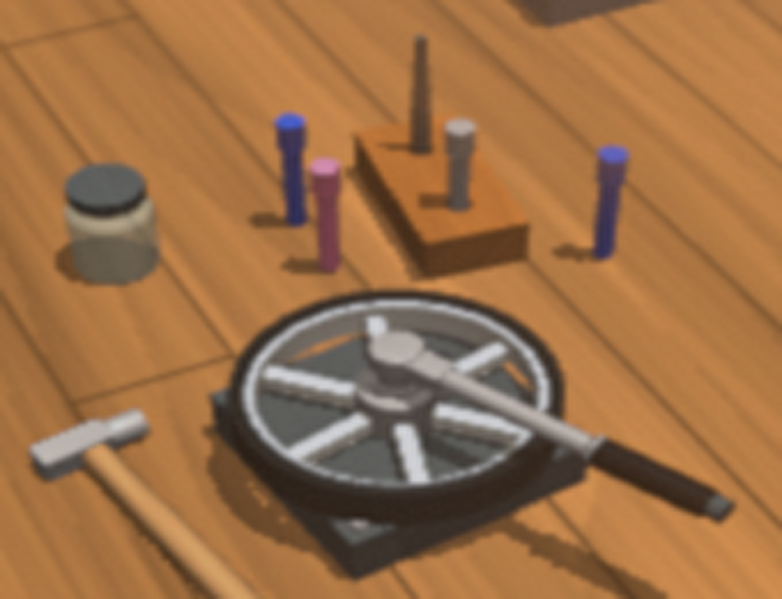

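View pics/cropB.png

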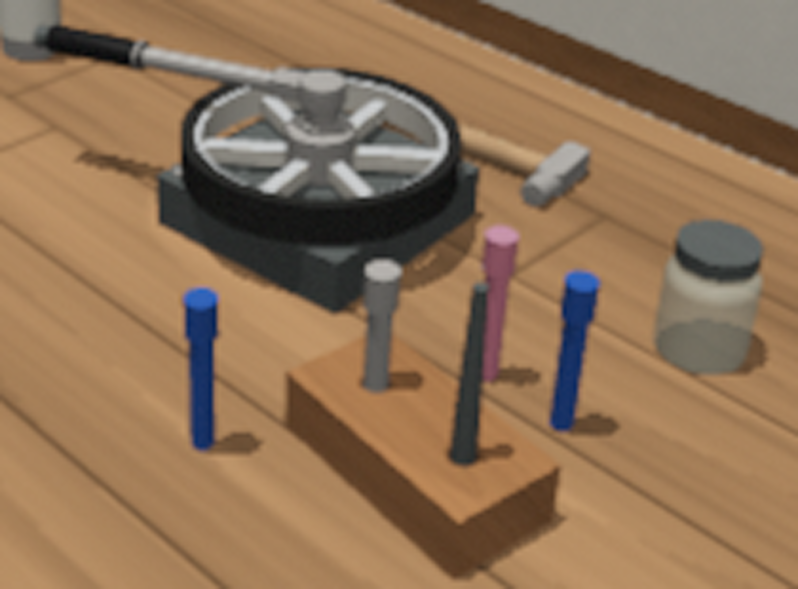

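The crops confirm it: the grey pin is in the block, head top at scene ≈(260,128) and side ≈(291,226). I don't see the hole yet. Next I'll triangulate coarse positions and look from above.

```bash
cat > h.py <<'E'
from workcell import bot, hand, kinematics, get_obs, vision, hand_in
import cv2,numpy as np
from scipy.spatial.transform import Rotation as R
def ray(c,uv):
    K,V=c["intrinsics"],c["view"];d=V[:3,:3].T@np.linalg.solve(K,[uv[0],uv[1],1.])
    return -V[:3,:3].T@V[:3,3],d/np.linalg.norm(d)
def onz(c,uv,z):
    o,d=ray(c,uv);return o+d*(z-o[2])/d[2]
def tri(*cu):
    A=np.zeros((3,3));b=np.zeros(3);rs=[ray(c,u) for c,u in cu]
    for o,d in rs:
        P=np.eye(3)-np.outer(d,d);A+=P;b+=P@o
    p=np.linalg.solve(A,b)
    return p,[round(float(np.linalg.norm((np.eye(3)-np.outer(d,d))@(p-o))),4) for o,d in rs]
def proj(c,p):
    q=c["view"][:3,:3]@np.asarray(p)+c["view"][:3,3];q=c["intrinsics"]@q;return q[:2]/q[2]
def down(yaw):  # tool y down; tool z (jaw dir) horizontal at angle yaw
    z=np.array([np.cos(yaw),np.sin(yaw),0]);y=np.array([0,0,-1.]);x=np.cross(y,z)
    return R.from_matrix(np.column_stack([x,y,z])).as_quat()
def shot(n,f):
    c=vision.read_camera(n);cv2.imwrite("pics/"+f+".png",c["frame"][:,:,::-1]);return c
E
python3 - <<'E'
from h import *
s=vision.read_camera("scene");d=vision.read_camera("side")
A=lambda x,y:(160+x/4.6,95+y/3.864)
B=lambda x,y:(190+x/3.8,155+y/3.8)
print("pin top",tri((s,A(460,127)),(d,B(383,269))))
print("drift top",tri((s,A(421,38)),(d,B(480,288))))
print("nut top",tri((s,A(397,347)),(d,B(325,82))))
print("grip end",tri((s,A(720,505)),(d,B(50,38))))
print("grip in",tri((s,A(600,452)),(d,B(138,53))))
for n,a,b in (("blueL",A(290,122),B(580,282)),("blueR",A(612,155),B(202,298)),("pink",A(325,167),B(501,236))):print(n,tri((s,a),(d,b)))
print("jar",onz(s,A(105,185),.1),onz(d,B(718,240),.1))
print("oil",onz(s,(319,297),.13),onz(d,(197,141),.13))
q=get_obs()["orientation"];print(R.from_quat(q).as_matrix().round(3))
E
```

```text
pin top (array([ 0.42460215, -0.25229956,  0.14233789]), [0.0008, 0.0008])
drift top (array([ 0.41255693, -0.3422305 ,  0.18123893]), [0.0004, 0.0004])
nut top (array([ 0.59518786, -0.0263592 ,  0.13375212]), [0.0018, 0.0018])
grip end (array([0.4825661 , 0.21248021, 0.12390279]), [0.0036, 0.0036])
grip in (array([0.52299302, 0.13253889, 0.12538271]), [0.0009, 0.0009])
blueL (array([ 0.53209216, -0.33771715,  0.12591864]), [0.0002, 0.0002])
blueR (array([ 0.32770064, -0.17911345,  0.12614863]), [0.0007, 0.0007])
pink (array([ 0.53570232, -0.26568516,  0.12572317]), [0.0002, 0.0002])
jar [ 0.68885795 -0.34847484  0.1       ] [ 0.68421602 -0.35468732  0.1       ]
oil [0.60743502 0.42333686 0.13      ] [0.5828038  0.38479467 0.13      ]
[[ 0.975 -0.     0.224]
 [-0.224 -0.001  0.975]
 [ 0.    -1.    -0.001]]
```

Run:
```python
from h import *
c=vision.read_camera("wrist");o=get_obs()
Rt=R.from_quat(o["orientation"]).as_matrix();V=c["view"]
C=-V[:3,:3].T@V[:3,3];print("cam in tool",Rt.T@(C-o["position"]),"axis",Rt.T@V[2,:3])
# view over wheel
for yaw in(np.pi/2,np.pi/2-.4,np.pi/2+.4,-np.pi/2):
    print(yaw,kinematics.solve_ik([.52,-.03,.36],down(yaw)))
```

```text
cam in tool [-0.07199241 -0.12566     0.00035353] axis [ 2.85387752e-01  9.58412053e-01 -4.08976809e-04]
1.5707963267948966 [-6.05082582e-02  9.59693035e-02  1.71368232e+00 -4.44089210e-16
  1.33194103e+00 -1.63130459e+00]
1.1707963267948966 [-6.05082582e-02  9.59693035e-02  1.71368232e+00 -4.44089210e-16
  1.33194103e+00 -1.23130459e+00]
1.9707963267948965 [-6.05082582e-02  9.59693035e-02  1.71368232e+00 -4.44089210e-16
  1.33194103e+00 -2.03130459e+00]
-1.5707963267948966 [-6.05082582e-02  9.59693035e-02  1.71368232e+00 -4.44089210e-16
  1.33194103e+00  1.51028807e+00]
```

Run:
```python
from h import *
bot.reach([.52,-.05,.36],down(np.pi/2))
c=shot("wrist","w1");o=get_obs();print(o["time_s"],o["position"])
np.savez("w1",f=c["frame"],intrinsics=c["intrinsics"],view=c["view"])
```

```text
3.0667 [ 0.5200543  -0.04942367  0.35984471]
```

View pics/w1.png

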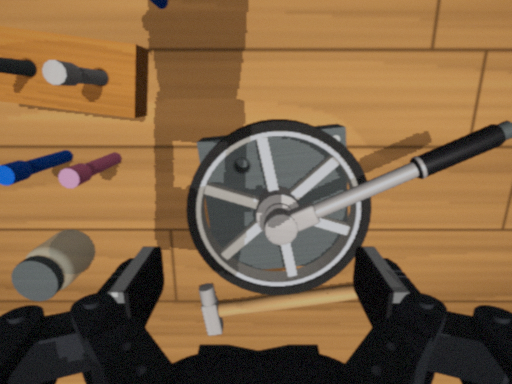

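The wrist view shows the hole as a dark disc at (242,165) in an opening between spokes. The wrench grip is at (462,150) and the pin head at (55,72).

Run:
```python
from h import *
z=np.load("w1.npz");c={k:z[k] for k in("intrinsics","view")};f=z["f"]
g=cv2.cvtColor(f,cv2.COLOR_RGB2GRAY).astype(int)
print(g[155:177,228:258])
cv2.imwrite("pics/w1c.png",cv2.resize(f[115:300,180:380,::-1],None,fx=3.2,fy=3.2,interpolation=cv2.INTER_CUBIC))
cv2.imwrite("pics/w1p.png",cv2.resize(f[40:110,0:150,::-1],None,fx=5,fy=5,interpolation=cv2.INTER_CUBIC))
print("hole",onz(c,(242.3,165),.05))
print("pin head",onz(c,(55,72),.145))
```

```text
[[ 86  70  68  69  66  69  68  66  67  66  66  64  65  61  67  65  65  68
   86  98 106 106 107 107 110 110 110 106 106  94]
 [ 68  69  69  65  69  69  67  69  64  68  67  67  65  62  65  68  69  69
   89 105 109 107 108 108 107 110 109 109 105  93]
 [ 66  67  66  67  70  66  68  67  65  68  60  60  57  55  54  56  60  66
   87 105 106 105 109 109 108 108 104 106 104  91]
 [ 70  69  67  67  68  66  66  65  64  60  59  63  62  56  62  62  59  64
   79  95 104 105 105 101 108 108 107 105 105  92]
 [ 68  66  67  65  65  66  66  60  56  54  57  63  62  61  62  71  68  67
   72  85  96 104 108 107 108 109 109 110 105  98]
 [ 66  61  69  65  64  61  58  54  58  60  67  66  66  67  70  80  89  79
   73  77  85  98 106 110 110 111 109 108 107 106]
 [ 69  66  69  64  64  65  57  48  55  60  65  71  66  70  73  85  99  95
   86  75  79  90 103 109 110 108 110 111 108 109]
 [ 66  69  70  69  67  60  47  43  51  60  67  64  67  67  69  85 102 101
   91  73  72  83  99 103 107 106 109 109 106 108]
 [ 67  69  67  68  64  58  47  40  39  50  63  65  68  64  68  86 101 105
   88  72  66  75  91 103 
[... 1040 characters left out ...]
67  63  65  68  61  61  59  49  38  35  40  39  38  49  63
   79  85  92 102 107 108 108 106 107 108 108 109]
 [ 63  70  67  64  65  66  68  65  61  58  55  57  49  52  48  48  61  73
   93  99 105 107 107 107 109 106 108 107 109 107]
 [ 69  68  66  65  68  69  68  67  69  64  64  64  59  63  61  61  68  83
  100 106 107 108 109 108 108 109 105 108 107 106]
 [ 65  63  67  66  67  70  69  68  68  69  68  66  64  63  65  63  72  89
  101 108 106 107 105 104 106 106 104 106 103 106]
 [ 66  65  67  66  65  66  67  66  66  67  69  69  67  70  65  69  71  86
  103 103 103 105 104 103 103 101 103 104 104 102]]
hole [ 0.53983073 -0.07087666  0.05      ]
pin head [ 0.42617138 -0.25016026  0.145     ]
```

View pics/w1c.png

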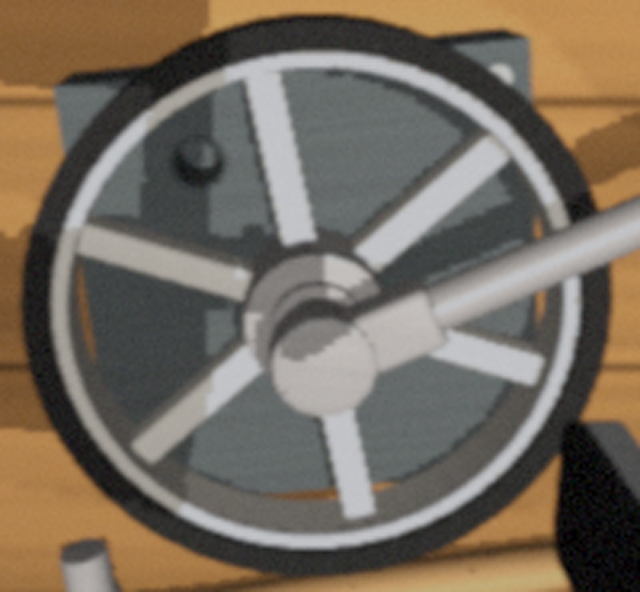

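View pics/w1p.png

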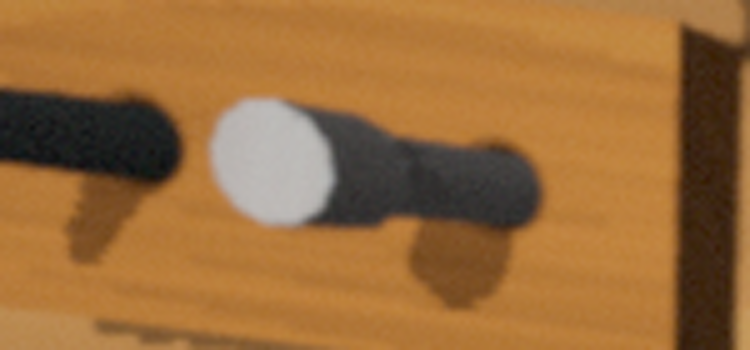

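Hole ≈(0.540,-0.071), pin ≈(0.425,-0.251). I'll refine both with closer wrist views, using the same tool yaw I'll grip with (jaws tangential to the wheel, clear of nut and drift).

Run:
```python
from h import *
yaw=-0.89
u=np.array([np.cos(.68),np.sin(.68),0])
for n,p in(("hole",np.array([.540,-.071,.24])+.02*u),("pin",np.array([.425,-.251,.30])+.02*u)):
    bot.reach(p,down(yaw))
    c=shot("wrist","c_"+n);np.savez("c_"+n,f=c["frame"],intrinsics=c["intrinsics"],view=c["view"])
    print(get_obs()["time_s"],get_obs()["joint_pos"].round(2))
    print(proj(c,[.540,-.071,.05]),proj(c,[.425,-.251,.145]),proj(c,[.425,-.251,.05]))
```

```text
5.2167 [-0.11  0.26  1.79  0.    1.1   0.78]
[257.80484538 190.96624783] [331.52931145 432.79834136] [314.2374207  353.42672551]
6.1583 [-0.5   0.11  1.83  0.    1.2   0.39]
[191.51351652 -16.20227244] [258.04779853 202.5450836 ] [258.0665055  177.32024814]
```

View pics/c_hole.png

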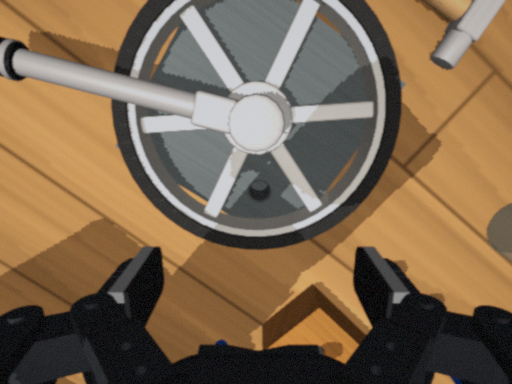

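View pics/c_pin.png

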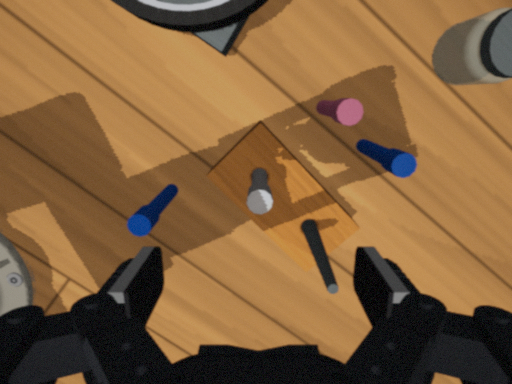

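Close views: hole at about (260,189), nut top at (257,122), pin head top at (260,202).

Run:
```python
from h import *
def ld(n):
    z=np.load(n+".npz");return {"intrinsics":z["intrinsics"],"view":z["view"]},z["f"]
def cen(mask,near):
    n,l,s,ce=cv2.connectedComponentsWithStats(mask.astype(np.uint8))
    i=l[near[1],near[0]]
    if i==0: i=1+np.argmin([np.hypot(*(c-near)) for c in ce[1:]])
    cnt=cv2.findContours((l==i).astype(np.uint8),0,cv2.CHAIN_APPROX_NONE)[0][0]
    return ce[i],s[i],cv2.fitEllipse(cv2.convexHull(cnt))
c,f=ld("c_hole");g=cv2.cvtColor(f,cv2.COLOR_RGB2GRAY)
m=np.zeros(g.shape,bool);m[172:206,244:276]=g[172:206,244:276]<52
a=cen(m,(260,191));print("hole",a,onz(c,a[2][0],.05),onz(c,a[0],.05))
hs=cv2.cvtColor(f,cv2.COLOR_RGB2HSV)
m=np.zeros(g.shape,bool);m[90:152,232:284]=(g[90:152,232:284]>185)
a=cen(m,(258,122));print("nut",a,onz(c,a[2][0],.14))
# tyre outer: dark
m=(g<60);m[245:]=0;a=cen(m,(130,150));print("tyre",a)
cv2.imwrite("pics/hc.png",cv2.resize(f[165:215,235:285,::-1],None,fx=10,fy=10,interpolation=cv2.INTER_NEAREST))
c,f=ld("c_pin");g=cv2.cvtColor(f,cv2.COLOR_RGB2GRAY);hs=cv2.cvtColor(f,cv2.COLOR_RGB2HSV)
m=(hs[...,1]<50)&(g>120);a=cen(m,(260,202));print("pin",a,onz(c,a[2][0],.145))
```

```text
hole (array([259.30660377, 193.40566038]), array([249, 186,  21,  15, 212], dtype=int32), ((259.1377868652344, 191.04693603515625), (18.190853118896484, 20.83608055114746), 90.8000259399414)) [ 0.54078745 -0.0721081   0.05      ] [ 0.53894786 -0.07382318  0.05      ]
nut (array([255.19656236, 123.03613927]), array([ 232,   96,   50,   56, 2269], dtype=int32), ((252.27362060546875, 123.25812530517578), (55.72528839111328, 59.08580780029297), 82.71019744873047)) [ 0.59590532 -0.02091831  0.14      ]
tyre (array([290.19666908, 150.72121651]), array([ 113,    0,  288,  245, 6905], dtype=int32), ((257.6209716796875, 104.36378479003906), (285.0869445800781, 288.4834899902344), 54.1708984375))
pin (array([259.78661088, 201.26150628]), array([247, 189,  26,  25, 478], dtype=int32), ((259.6595153808594, 201.1753387451172), (23.815980911254883, 25.271892547607422), 80.53020477294922)) [ 0.42694876 -0.2513154   0.145     ]
```

View pics/hc.png

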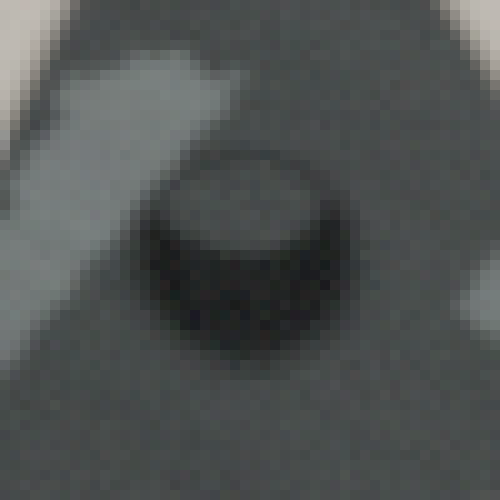

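```bash
python3 - <<'E'
from h import *
q=down(-.89);x,y=.4265,-.2513
hand.move_gripper(.06,40)
bot.servo_line([x,y,.20],q,.2)
bot.servo_line([x,y,.129],q,.1)
print(get_obs()["wrist_force"])
hand.move_gripper(.01,40)
o=get_obs();print(o["time_s"],o["gripper_width"],o["wrist_force"],o["position"])
shot("side","g1");shot("wrist","g1w")
E
python3 - <<'E'
import cv2
a=cv2.imread("pics/g1.png")[155:310,190:400];cv2.imwrite("pics/g1c.png",cv2.resize(a,None,fx=3.5,fy=3.5))
E
```

```text
[-0.62166544  0.07748696 -0.53525578]
8.475 0.021660375852753048 [-0.52198234  0.09537721  5.76343819] [ 0.42680516 -0.25149004  0.12954938]
```

View pics/g1c.png

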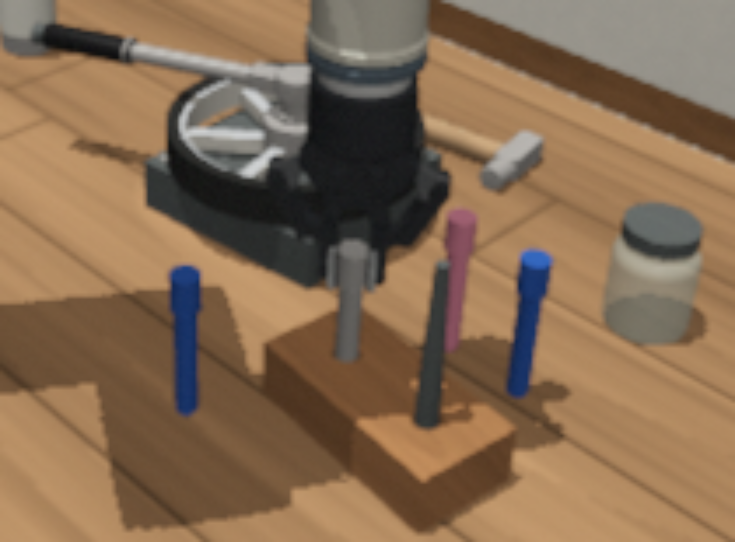

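View pics/g1w.png

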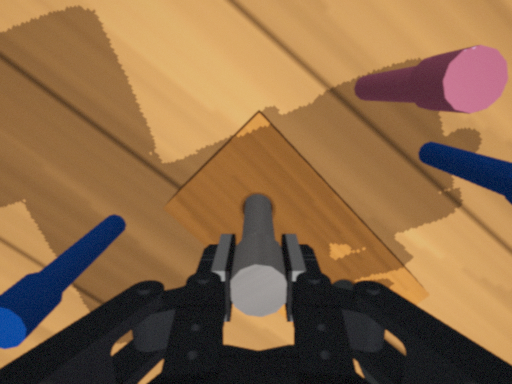

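The pin is held squarely: in the wrist view its head is at (259,288) and the shank is upright in the block. Next I'll lift it and carry it over the hole.

Run:
```python
from h import *
q=down(-.89);o=get_obs();p=o["position"].copy()
bot.servo_line([p[0],p[1],.26],q,.12)
print(get_obs()["wrist_force"],get_obs()["gripper_width"])
bot.servo_line([.5403,-.0718,.26],q,.15)
bot.servo_line([.5403,-.0718,.215],q,.1)
c=shot("wrist","h1");np.savez("h1",f=c["frame"],intrinsics=c["intrinsics"],view=c["view"])
s=shot("scene","h1s");d=shot("side","h1d")
o=get_obs();print(o["time_s"],o["position"],o["wrist_force"])
im=np.hstack([cv2.resize(s["frame"][90:240,180:330],None,fx=2.6,fy=2.6),cv2.resize(d["frame"][100:250,200:350],None,fx=2.6,fy=2.6)])
cv2.imwrite("pics/h1sd.png",im[:,:,::-1])
```

```text
[ 0.30959318 -0.32206394 -2.10264338] 0.021995532122569866
12.1333 [ 0.54080697 -0.07189935  0.21576962] [-0.96652002  0.01128232 -1.4912253 ]
```

View pics/h1.png

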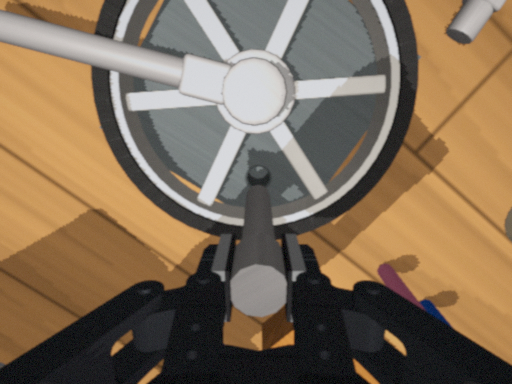

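View pics/h1sd.png

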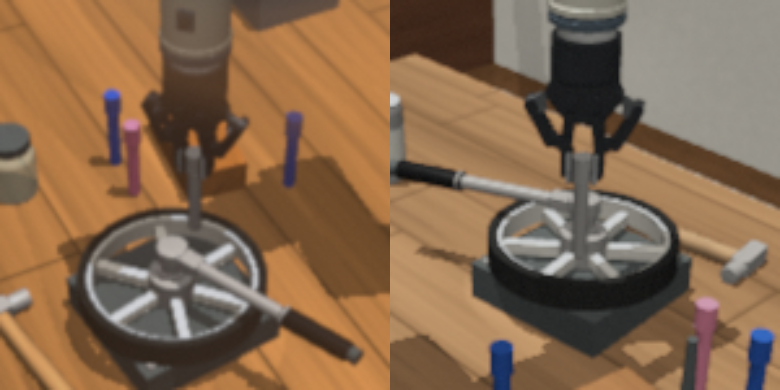

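Run:
```python
from h import *
z=np.load("h1.npz");c={k:z[k] for k in("intrinsics","view")};f=z["f"]
cv2.imwrite("pics/h1c.png",cv2.resize(f[155:325,220:300,::-1],None,fx=3.5*2/2,fy=3.5,interpolation=cv2.INTER_CUBIC))
cv2.imwrite("pics/h1f.png",cv2.resize(f[160:220,230:290,::-1],None,fx=10,fy=10,interpolation=cv2.INTER_NEAREST))
p=[.5408,-.0719]
for zz in(.2313,.1013,.05):print(zz,proj(c,p+[zz]))
g=cv2.cvtColor(f,cv2.COLOR_RGB2GRAY);hs=cv2.cvtColor(f,cv2.COLOR_RGB2HSV)
for r in(190,200,210,220):print(r,g[r,238:282])
```

```text
0.2313 [258.04549888 290.9133757 ]
0.1013 [258.04600406 193.56722213]
0.05 [258.0460878  177.43162057]
190 [123 122 121 111  89  81  83  78  77  78  70  66  69  68  65  70  74  69
  73  72  75  73  74  73  73  72  71  69  73  72  75  82  85  81  80  83
  82  83  82  83  82  77  78  77]
200 [80 78 79 81 80 82 79 75 68 66 66 69 66 66 72 71 71 74 73 73 73 72 73 73
 71 73 71 68 70 68 70 67 76 78 80 84 80 76 77 79 83 78 81 81]
210 [102 100 103 101 103  97  90  76  64  67  68  68  65  72  70  73  76  74
  76  75  75  73  74  73  73  72  71  69  69  68  74  66  71  85  99 102
  99 103 103 101  99 101 102 102]
220 [185 185 183 183 178 153 103  70  67  68  71  68  70  71  73  75  74  75
  74  75  74  76  77  77  75  76  76  73  72  72  71  72  70  86 127 166
 182 187 190 191 189 187 189 188]
```

View pics/h1f.png

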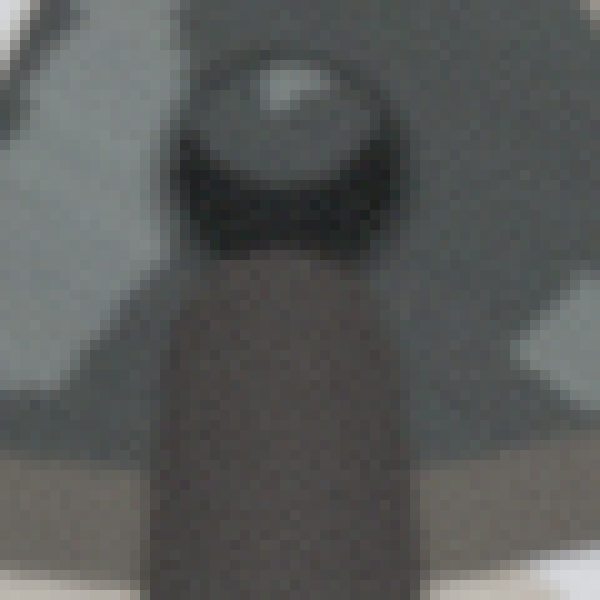

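Foot and hole agree to about 1 mm (hole 1 mm towards the axis). I apply that small correction and lower in short, force-watched steps.

Run:
```python
from h import *
z=np.load("h1.npz");xr=z["view"][0,:3];u=np.array([.777,.629,0])
q=down(-.89);t=np.array([.5403,-.0718,.215])+.0008*u+.0003*xr
print(t)
bot.servo_line([t[0],t[1],.172],q,.06)
b=get_obs()["wrist_force"];print(b)
zz=.172
while zz>.1243:
    zz=max(zz-.003,.1242)
    bot.servo_line([t[0],t[1],zz],q,.03)
    o=get_obs();F=o["wrist_force"]-b
    print(round(zz,4),o["position"].round(4),F.round(1))
    if np.linalg.norm(F)>8:print("contact");break
print(get_obs()["time_s"])
```

```text
[ 0.54111024 -0.07153007  0.21500006]
[-0.786847   -0.10765751 -1.20580164]
0.169 [ 0.5411 -0.0715  0.169 ] [ 1.1 -0.3 -0.3]
0.166 [ 0.541  -0.0715  0.1658] [ 1.8 -0.4 -0.6]
0.163 [ 0.5409 -0.0715  0.1628] [ 0.4  1.2 -0.2]
0.16 [ 0.541  -0.0715  0.1598] [ 0.6  1.  -0.9]
0.157 [ 0.541  -0.0715  0.1568] [ 0.5 -0.1 -0.8]
0.154 [ 0.5409 -0.0715  0.1538] [ 0.5 -0.2 -0. ]
0.151 [ 0.5409 -0.0715  0.1508] [ 0.3  0.2 -0.7]
0.148 [ 0.5409 -0.0715  0.1478] [ 0.4  0.4 -0.3]
0.145 [ 0.541  -0.0715  0.1448] [ 0.2  0.9 -1.1]
0.142 [ 0.541  -0.0715  0.1418] [ 0.8  0.7 -0.5]
0.139 [ 0.5409 -0.0715  0.1388] [ 1.   0.3 -1.1]
0.136 [ 0.5409 -0.0715  0.1358] [ 0.8 -0.7 -0.2]
0.133 [ 0.541  -0.0715  0.1328] [ 0.5 -0.3 -0.1]
0.13 [ 0.5409 -0.0715  0.1298] [ 1.   0.7 -1.1]
0.127 [ 0.541  -0.0715  0.1268] [ 0.6 -0.1 -1.1]
0.1242 [ 0.5416 -0.0716  0.1246] [-0.   0.2  5.5]
17.0
```

The pin met the floor at TCP z=0.1246 with 5.5 N, as predicted. Next: release, retreat and check.

Run:
```python
from h import *
q=down(-.89)
hand.move_gripper(.05)
p=get_obs()["position"];print(p,get_obs()["wrist_force"])
bot.servo_line([p[0],p[1],.26],q,.2)
p=[.56,.03,.34]
bot.reach(p,down(np.pi/2))
c=shot("wrist","v1");np.savez("v1",f=c["frame"],intrinsics=c["intrinsics"],view=c["view"])
print(get_obs()["time_s"],get_obs()["joint_pos"].round(2))
```

```text
[ 0.5410168  -0.07151618  0.12409268] [ 0.0082341   0.38696263 -0.57604599]
20.2167 [ 0.05  0.18  1.66 -0.    1.3  -1.52]
```

View pics/v1.png

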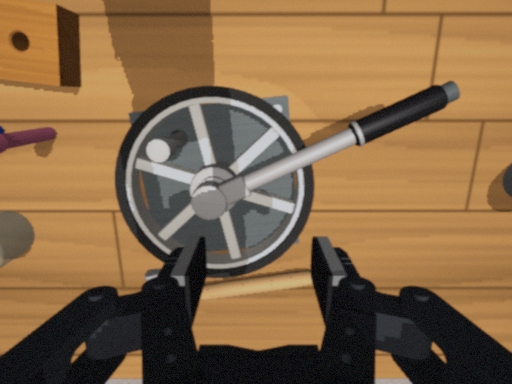

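The pin stands in the hole, its head at (158,150) against the short visible shank. The wrench grip runs from (360,132) to (443,97), the nut is at (211,200), and the rack hole is empty at (20,40).

Run:
```python
from h import *
z=np.load("v1.npz");c={k:z[k] for k in("intrinsics","view")};f=z["f"]
g=cv2.cvtColor(f,cv2.COLOR_RGB2GRAY)
m=np.zeros(g.shape,np.uint8);m[75:155,353:455]=(g[75:155,353:455]<60)
n,l,s,ce=cv2.connectedComponentsWithStats(m);i=1+np.argmax(s[1:,4]);print(s[i],ce[i])
r=cv2.minAreaRect(cv2.findContours((l==i).astype(np.uint8),0,1)[0][0]);bx=cv2.boxPoints(r)
print(r)
G=onz(c,r[0],.128);print("grip",G)
for b in bx:print(onz(c,b,.128))
nut=onz(c,(211,200),.14);print("nut",nut,np.linalg.norm((G-nut)[:2]))
print("pinhead",onz(c,(158,150),.14))
# axis from rim inner white ring
cv2.imwrite("pics/v1c.png",cv2.resize(f[75:290,105:320,::-1],None,fx=2.7,fy=2.7,interpolation=cv2.INTER_CUBIC))
```

```text
[ 356   86   92   56 1916] [405.64248434 110.95302714]
((403.1339111328125, 112.4326171875), (25.21456527709961, 92.95687103271484), 65.67442321777344)
grip [0.50475496 0.17710411 0.128     ]
[0.5122865  0.12955548 0.128     ]
[0.47537498 0.21009167 0.128     ]
[0.49732187 0.22403117 0.128     ]
[0.53571736 0.14233982 0.128     ]
nut [ 0.59389422 -0.019805    0.14      ] 0.216145796991552
pinhead [ 0.54072534 -0.07106928  0.14      ]
```

View pics/v1c.png

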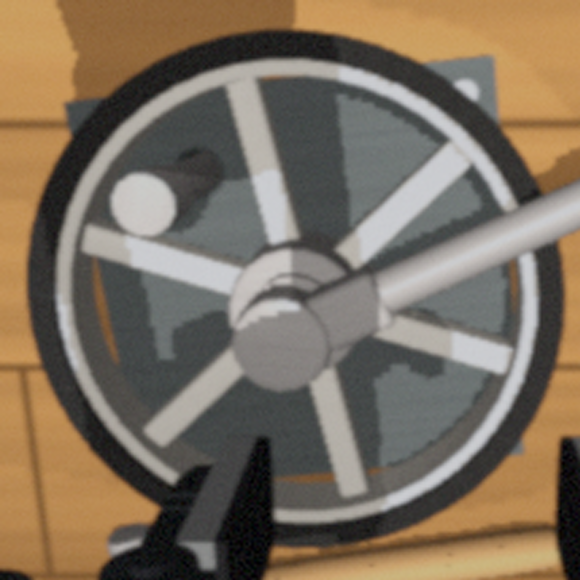

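```bash
cat > w.py <<'E'
from h import *
ax=np.array([.594,-.020])
def pose(phi,z=.123,r=.215):
    return [ax[0]+r*np.cos(phi),ax[1]+r*np.sin(phi),z],down(phi-np.pi/2)
def F(phi,b):
    o=get_obs();t=np.array([np.sin(phi),-np.cos(phi),0]);p=o["position"][:2]-ax
    return -t@(o["wrist_force"]-b),np.arctan2(p[1],p[0]),o
E
python3 - <<'E'
from w import *
phi=np.deg2rad(114.4)
hand.move_gripper(.06,40)
bot.reach(*pose(phi,.21))
bot.servo_line(*pose(phi),.12)
b=get_obs()["wrist_force"];print(b)
hand.move_gripper(.036,20)
o=get_obs();print(o["time_s"],o["gripper_width"],o["wrist_force"],o["position"],o["joint_pos"].round(2))
c=shot("wrist","k1");shot("side","k1s")
for d in np.arange(0,1.3,.1):
    if kinematics.solve_ik(*pose(phi-d)) is None:print("noIK",d)
E
```

```text
[-0.14193556  0.2193812  -0.43570021]
23.0 0.03566605786447634 [ 0.09753358 -0.37737378 -0.58775553] [0.50536464 0.17588033 0.12338629] [ 0.33  0.37  1.93 -0.    0.84 -0.09]
```

View pics/k1.png

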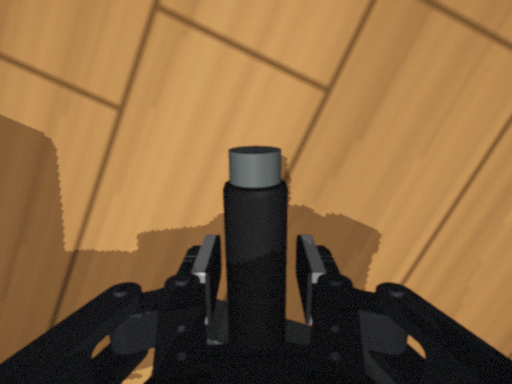

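View pics/k1s.png

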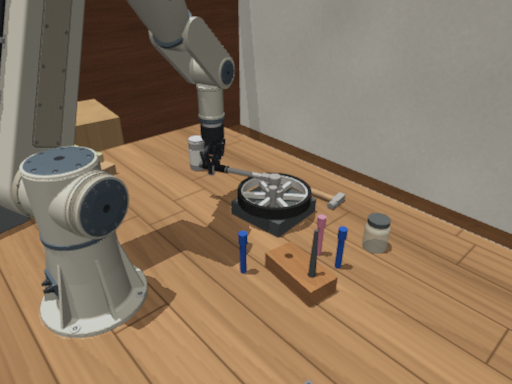

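The grip is centred between the pads (image x≈256, pads at 210 and 305), with about 5 mm clear on each side. Now a force-watched clockwise sweep.

Run:
```python
from w import *
phi0=np.deg2rad(114.4);b=np.zeros(3)
for _ in range(5): b+=get_obs()["wrist_force"]/5; bot.dwell(.02)
d=0
while d<1.2:
    d+=.05 if d<.245 else .015
    bot.servo_line(*pose(phi0-d),.06)
    f,ph,o=F(phi0-d,b)
    print(round(d,3),round(phi0-ph,4),round(f,1),o["wrist_force"].round(1),round(o["time_s"],1))
    if f>7:break
np.savez("st",d=d,b=b)
```

```text
0.05 0.0503 -0.2 [ 0.2 -0.4  0.6] 23.5
0.1 0.0991 0.3 [-0.6  0.  -0.5] 23.8
0.15 0.1487 -0.4 [0.1 0.4 0.9] 24.2
0.2 0.1986 -0.1 [-0.1 -0.2  0.1] 24.5
0.25 0.2487 -0.9 [0.6 0.4 0.2] 24.8
0.265 0.2647 -0.7 [0.4 0.2 0.6] 25.1
0.28 0.2808 0.2 [-0.4 -0.  -0.2] 25.3
0.295 0.2962 -0.5 [ 0.3 -0.4 -0.2] 25.6
0.31 0.3112 -0.0 [-0.1 -0.7 -0.3] 25.8
0.325 0.3262 -0.6 [ 0.4 -0.6 -0.9] 26.1
0.34 0.3412 -0.4 [ 0.2 -0.4 -0.1] 26.3
0.355 0.3561 -0.4 [0.2 0.2 0.7] 26.6
0.37 0.3713 0.7 [-1.   0.  -0.4] 26.8
0.385 0.3863 0.0 [-0.2 -0.6 -0.2] 27.1
0.4 0.3989 1.8 [-2.1  0.4  0.6] 27.3
0.415 0.4147 2.1 [-2.4  0.1  0.5] 27.6
0.43 0.431 2.3 [-2.5  0.5  0.9] 27.8
0.445 0.4464 2.4 [-2.7  0.6  1.2] 28.1
0.46 0.4615 1.7 [-1.9  1.1  0.1] 28.3
0.475 0.4765 0.6 [-0.9  0.3  0.4] 28.6
0.49 0.4913 2.9 [-3.1  1.   0.6] 28.8
0.505 0.506 3.1 [-3.2  2.3 -0.3] 29.1
0.52 0.5208 1.8 [-1.9  1.8  1.2] 29.3
0.535 0.5358 2.2 [-2.3  1.1  0.2] 29.6
0.55 0.5508 2.5 [-2.4  2.8  0.3] 29.8
0.565 0.5657 2.4 [-2.5  1.9 -0.2] 30.1
0.58 0.5807 3.1 [-3.1  1.7  0.5] 30.3
0.595 0.5956 2.0 [-2.1  1.6  1. ] 30.6
0.61 0.6107 1.7 [-1.8  1.5  0.4] 30.8
0.625 0.6256 2.7 [-2.7  1.7  0.2] 31.1
0.64 0.6406 2.5 [-2.2  2.9  0.8] 31.3
0.655 0.6555 2.8 [-2.7  1.9 -0.4] 31.6
0.67 0.6706 2.4 [-2.2  2.1 -0.2] 31.8
0.685 0.6838 3.2 [-2.7  3.2  0.2] 32.1
0.7 0.6937 8.5 [-7.8  4.7  2.7] 32.3
```

The nut went solid at about 0.69 rad (8.5 N). I'll continue in small steps to find the yield plateau.

Run:
```python
from w import *
phi0=np.deg2rad(114.4);s=np.load("st.npz");b=s["b"];d=float(s["d"]);on=None
while True:
    d+=.01
    bot.servo_line(*pose(phi0-d),.04)
    f,ph,o=F(phi0-d,b);a=phi0-ph
    print(round(d,3),round(a,4),round(f,1),o["wrist_force"].round(1),o["ft_torque"].round(2),round(o["time_s"],1))
    if on is None and f>9:on=a
    if f>18 or (a>.795):break
    if on is None and a>.74: break
np.savez("st",d=d,b=b);print("onset",on)
```

```text
0.71 0.7022 10.2 [-9.2  6.   3.3] [0.9  1.38 0.03] 32.6
0.72 0.712 10.5 [-9.4  6.1  2.5] [0.87 1.4  0.06] 32.8
0.73 0.7219 10.2 [-9.   6.2  1.9] [0.94 1.35 0.08] 33.1
0.74 0.7321 10.1 [-8.9  6.4  2.2] [0.96 1.4  0.05] 33.3
0.75 0.7419 10.5 [-9.1  6.7  2.3] [ 0.98  1.38 -0.01] 33.6
0.76 0.7518 10.4 [-9.2  6.2  2.8] [0.95 1.37 0.02] 33.8
0.77 0.7617 10.5 [-9.3  5.9  2.8] [1.06 1.32 0.12] 34.1
0.78 0.7717 11.4 [-10.    6.5   3.2] [1.05 1.34 0.04] 34.3
0.79 0.7815 10.1 [-8.2  7.6  2.5] [1.09 1.38 0.06] 34.6
0.8 0.7916 10.5 [-8.5  8.   2.4] [1.17 1.41 0.05] 34.8
0.81 0.8014 11.0 [-9.4  6.8  3.4] [ 1.19  1.39 -0.02] 35.1
onset 0.7021623413943534
```

The plateau is steady at 10–11 N with the hinge at about 0.10 rad. Now hold, look, and ease off.

Run:
```python
from w import *
phi0=np.deg2rad(114.4);s=np.load("st.npz");b=s["b"];d=float(s["d"])
bot.dwell(.6)
sc=shot("scene","b1")
f,ph,o=F(phi0-d,b);print("held",phi0-ph,f,o["time_s"])
for k in np.arange(d-.02,.67,-.02):
    bot.servo_line(*pose(phi0-k),.04)
    f,ph,o=F(phi0-k,b);print(round(k,3),round(phi0-ph,4),round(f,1),round(o["time_s"],1))
print(o["wrist_force"],o["ft_torque"])
c=shot("wrist","b2");shot("scene","b2s");sd=shot("side","b2d")
cv2.imwrite("pics/b2dc.png",cv2.resize(sd["frame"][120:270,190:390,::-1],None,fx=3.5,fy=3.5))
cv2.imwrite("pics/b1c.png",cv2.resize(sc["frame"][110:260,180:340,::-1],None,fx=3.8,fy=3.8))
```

```text
held 0.8011025930672329 10.656771552895265 35.7083
0.79 0.7803 10.5 36.0
0.77 0.7602 10.5 36.2
0.75 0.7405 11.0 36.5
0.73 0.7206 10.7 36.7
0.71 0.7008 10.0 37.0
0.69 0.6888 4.6 37.3
0.67 0.6726 -0.8 37.5
[ 0.27854963 -0.98887343  0.16881366] [0.01272154 0.02110015 0.01106895]
```

View pics/b2.png

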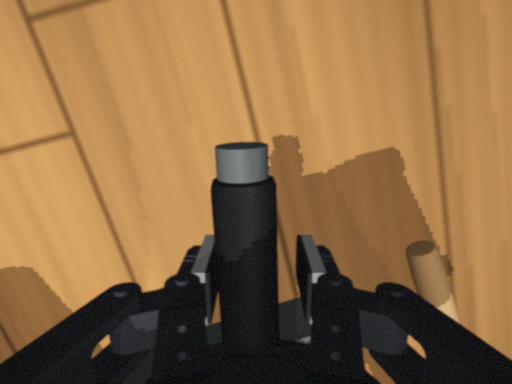

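View pics/b2dc.png

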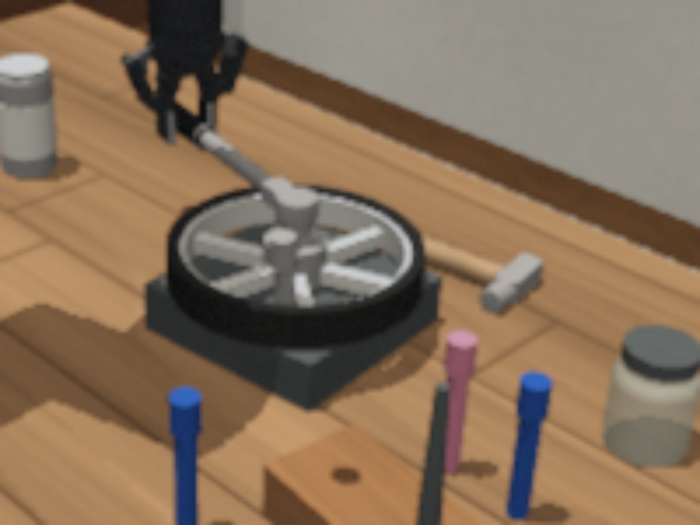

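View pics/b1c.png

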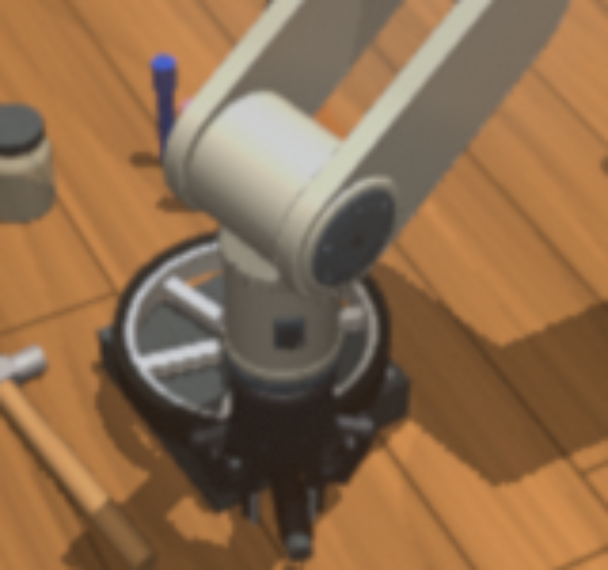

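The return held at about 10.5 N back to 0.70 rad, then fell to 0, so the hinge has sprung straight. The grip lies near the left pad, so I open, lift clear and check.

Run:
```python
from w import *
phi=np.deg2rad(114.4)-.67
hand.move_gripper(.065)
bot.servo_line(*pose(phi,.28),.15)
bot.reach([.50,.02,.38],down(np.pi/2))
c=shot("wrist","e1");shot("side","e1d");np.savez("e1",f=c["frame"],intrinsics=c["intrinsics"],view=c["view"])
o=get_obs();print(o["time_s"],o["wrist_force"])
```

```text
41.15 [ 0.25479133 -0.02063128 -0.18857909]
```

View pics/e1.png

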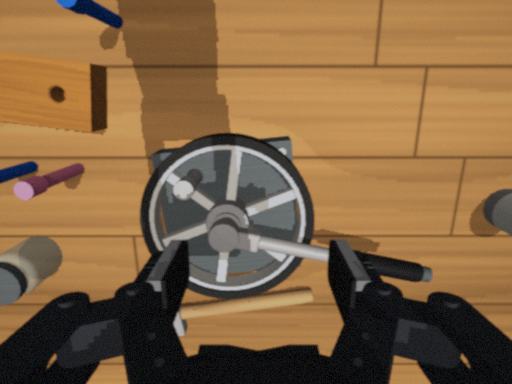

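View pics/e1d.png

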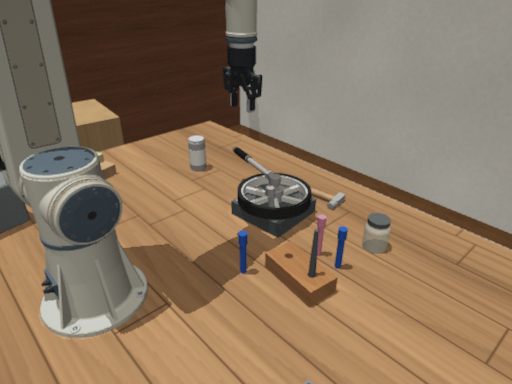

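Run:
```python
from w import *
z=np.load("e1.npz");c={k:z[k] for k in("intrinsics","view")}
print("pinhead",onz(c,(182,188),.14))
E=onz(c,(427,274),.128)[:2]-ax;print("handle angle turned",np.deg2rad(114.4)-np.arctan2(E[1],E[0]))
hand_in()
```

```text
pinhead [ 0.5324747  -0.06912842  0.14      ]
handle angle turned 0.6506035152930929
the job is handed in; nothing more can be done
```

I put the pin in the stand's hole, torqued the wrench clockwise to break-over, eased it off and handed the job in at about 41 s. One last check disagreed slightly, on the pin's head position; hand-in itself reports no verdict.

- **Pin:** I took the grey pin from the block and lowered it in 3 mm steps. It met the hole floor at the predicted height with about 5.5 N.
- **Wrench:** With the jaws loosely around the grip, the nut went solid at about 0.69 rad. The handle then gave at a steady 10–11 N. I took it about 0.10 rad past that point, held it 0.6 s, and eased back. The force stayed at about 10.5 N back to 0.70 rad and then fell to zero, so the hinge sprang straight.
- **Last pictures:** The pin stands in the hole between the spokes. The drift, jar, oil can and hammer look untouched by eye (I did not measure them), and the gripper is clear of everything.
- **Pin head:** My last estimate, read by eye from one picture, put it about 9 mm from where I placed it. That could be reading error, or the pin leaning in its clearance where a spoke pressed on it. The foot can't have moved more than its roughly 1.5 mm clearance in the hole, but I did not look closer.
- **Handle angle:** The picture gave 0.65 rad turned. I had expected roughly 0.67–0.69 rad, and the picture reading is rough.

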